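Zero the charger's hour dial, load two cells and start it

ROBOT

A 6-joint arm with a two-finger parallel gripper is mounted at the origin on the work surface. World frame = base frame: x ahead of the robot, y to its left, z up, the work surface at z = 0. Lengths are in m, angles in rad, forces in N, time in s.
With the tool pointing down it reaches from about 0.35 to 0.975 m from the base axis. Payload 17.4 kg.
Tool frame: the origin (TCP) lies at the very end of the fingers, on their centre line; the grasp point (between the pads) lies 19 mm behind it; z points along the fingers, y is the line along which they close (so a half turn about z gives the same grasp; the last joint's range is limited). The gripper opens to 85 mm and grips with 20 to 120 N. Pads are 22 mm wide; open, the fingers measure 114 mm over their backs; the gripper's body (76 mm by 85 mm) begins 54 mm behind the grasp point. The pads swing forward as they close: fully open they stand 13 mm farther back than shut.
Start: joints at [1.117, 0.116, 1.442, -0, 1.584, -0.038], TCP at [0.273, 0.617, 0.231] pointing down, gripper open.
Joint ranges: [-2.83, 2.83], [-0.83, 2.19], [0.07, 2.5], [-1.14, 4.28], [0.01, 3], [-2.97, 2.97]. Speed limits (rad/s): [1.89, 1.89, 2.22, 3.14, 3.14, 3.14].

INTERFACE

Orientations are given as a 3x3 rotation matrix whose columns are the frame's x, y, z axes.
In Python, from workcell import robot gives the robot as it stands. The module is installed in compiled form; this text tells all that it offers.
- The arm moves only by the shell command python3 -m inch 'ROWS' [FORCE]. ROWS is JSON, a list of rows, each a list of 7 numbers: the shift along the tool's x, y, z in units of 0.25 m (1.0 is 0.25 m), then the turn, a rotation vector about the tool's x, y, z in units of pi rad (1.0 is pi rad), then the opening, from 0 (shut) to 1 (fully open). In form: [[tx, ty, tz, ax, ay, az, claw], ...]. A call has 1 to 12 rows; each row shifts and turns the commanded pose from where the row before left it, along the tool's axes as they then stand; what a row does not reach is not made up. A row lasts 1/10 s, in which the tool goes at most 50 mm and 8.59 degrees, less where a joint would pass 70% of its speed; a pose out of reach is approached as far as the arm can. A call with a number of a shift or a turn outside -1 to 1 is refused whole. A call with a gripper value outside its range is refused whole. The fingers move at their own pace and stop on an object; FORCE is the grip in N (left out, the last holds). Time passes only in rows, so rows that do not move let the fingers close. It gives the time, the measured TCP pose, the force, the opening and the grip force at its end, in the units of the state.
- robot.observe(): the state, without advancing time (a new reading comes with each control period).
- robot.capture(name): name is "side" or "top"; returns the picture (384x512x3 uint8, red, green, blue); there is no depth.
- robot.camera_info(name): a dict with "fx", "fy", "cx", "cy" (pixels), "position" and "rotation" of the camera in the world. Camera axes: x right, y down, z forward; pixel columns grow to the right and rows downward; lengths in m; the calibration is good to about 2 mm. A picture is of the moment at which its call begins. camera_info takes no time and is no camera call.
- robot.job_done(): hands the job in; it is judged then, once.
Trained networks look in the newest picture that a camera, given by its name, has taken for a name from the list of things; names that differ only in an ending like _2 or _b are one class to them, and where a whole thing is asked for, a point or a joint stands for the part that bears it (a point fixed in the world has none). Each returns a list of dicts, best first, with "score" (0 to 1); they miss things now and then, are a little off and sometimes report something else, mostly with a low value. They report only what shows in the picture. A call takes as long as a camera call. They do not tell look-alikes from the thing itself.
- robot.look_for(camera, thing): "centre" ([column, row] in pixels, amid what is visible of it).
The state is a dict: "time": time; "qpos": joint angles; "dq": joint speeds; "effort": joint torques, N m; "position": TCP position; "tool_rot": TCP orientation; "contact_force": force on the tool from outside, world axes, zero at the start; "wrist_torque": the same for the moment, N m; "gripper_width": finger opening in m; "grasp_force": force on a finger pad.
Only numpy, scipy, OpenCV 4.12 (cv2) and the standard library are available. Lean on these libraries where they do the work, as an engineer would, in place of code of your own. Each camera call takes 0.05 s, during which the arm holds its last target. There are 200 camera calls.

TASK

Start a fresh charge on the white cell charger: first turn its hour dial clockwise all the way back to the zero stop (the small steel post), then drop the two cells from the cork mat one by one into the charger's two square pockets, nub end up and standing on the pocket floor, and last push the black start slide fully home, away from the robot's side of the charger. Leave the dial at zero, and leave the mug, stapler, pen cup and tape dispenser where they are.

Things in the scene. Friction and masses are not known exactly. Their poses are not given: they have to be found in the camera images.
- charger: White plastic battery charger, a flat block 130 (x) x 300 (y) x 36 mm high, fixed to the desk, yaw up to 0.25 rad. Origin under its centre, z up; +x is its side away from the robot. On top, all at x = 0: hour dial at y = +95 mm, start slide at y = +20 mm, open pockets at y = -50 and -110 mm. It stands left of the robot's midline with the mat at the right, or the other way round.
- dial_axis (a point): Point on the dial's vertical axis at the top face of its disc, 44 mm above the desk. Axes are the charger's. The dial is a grey disc 80 mm across, 8 mm thick, with a small pointer tongue on its rim beside the stud, reaching 51 mm from the axis.
- dial (a joint): Angle of the hour dial (rad). 0 = at the zero stop, where the stud is on the charger's +y side of the axis and the tongue meets a fixed steel post (8 mm across, 10 mm tall) on the charger's top. Grows counter-clockwise seen from above, to 4.5 at most. It stays where it is left; friction 0.05 N m, about 1.5 N at the stud.
- stud_top (a point): Centre of the top of the dial's upright steel stud, 12 mm across, 26 mm tall (44 to 70 mm above the desk), 34 mm from the dial's axis; it goes round with the dial and can be pushed with closed fingertips.
- start_slide (a joint): Travel of the start slide (m): a black grip 14 (x) x 18 (y) x 12 mm high on the charger's top (from 36 to 48 mm above the desk). 0 = off, nearest the robot (15 mm to the charger's -x side); grows along the charger's +x to 0.030 = fully home. Friction about 1.5 N, no spring; it stays where it is left.
- slide_top (a point): Centre of the top of the start slide's grip, 48 mm above the desk; moves with it.
- pocket_1 (a point): Centre of the floor of the pocket nearer the dial: a square pocket 32 x 32 mm, 22 mm deep, open at the top, its floor 14 mm above the desk. Axes are the charger's. A seated cell stands 28 mm proud of the charger's top.
- pocket_2 (a point): The same for the pocket at the charger's -y end, 60 mm from the first.
- cell_a: Battery cell, an upright plain grey cylinder 26 mm across and 50 mm tall, of which the last 2 mm is a nub 8 mm across at the top, about 65 g, standing loose on the mat. Origin at the centre of its underside, z towards the nub. The cells stand at least 60 mm apart. Either cell may go into either pocket.
- cell_b: The other cell, just the same. On the mat it stands to the mat's +x side of cell_a.
- mat: Cork mat under the cells, 140 (x) x 130 (y) x 4 mm, fixed, turned up to 0.2 rad. Origin under its centre.
- mug: Bystander: blue ceramic mug, 80 mm across and 90 mm tall, beyond the work; origin under its centre.
- stapler: Bystander: steel stapler, 130 x 36 x 42 mm, beyond the work; origin under its centre.
- pen_cup: Bystander: green pen cup with pens, 76 mm across, pens to about 140 mm, to the left; origin under its centre.
- tape_dispenser: Bystander: aluminium tape dispenser, 150 x 55 x 92 mm, to the right; origin under its centre.
Not all that is in view belongs to the job. What is shaped like the cell_a but red is not meant. What is shaped like the cell_b but blue is not meant.

How it is judged:
By the outcome, as a careful person would: the job done as asked, in the order asked, and still so for the second after the job is handed in, with the robot touching nothing.
It also fails if it takes over 72 s, if anything falls off the work surface, if the arm or the gripper's body presses on something with over 40 N, if the wrist force passes 120 N, or if a joint passes its speed limit or range.

## Working session

There is one attempt and no reset: what is moved stays moved. The work goes in short steps, Python scripts to look and compute and a shell command to move; the robot and the scene stay as the last step left them, time stands still between calls to the robot, and variables do not carry over. Pictures are saved under pics/ and viewed, at most 13 in all, crops included, and the job is handed in when it is done.

```bash
mkdir -p pics; cat > h.py <<'E'
import numpy as np, cv2
from workcell import robot
def ray(cam,px):
    c=robot.camera_info(cam);R=np.array(c["rotation"]);p=np.array(c["position"])
    d=R@np.array([(px[0]-c["cx"])/c["fx"],(px[1]-c["cy"])/c["fy"],1]);return p,d
def at(cam,px,z):
    p,d=ray(cam,px);return p+d*(z-p[2])/d[2]
def proj(cam,P):
    c=robot.camera_info(cam);q=np.array(c["rotation"]).T@(np.array(P)-np.array(c["position"]))
    return np.array([c["fx"]*q[0]/q[2]+c["cx"],c["fy"]*q[1]/q[2]+c["cy"]])
def snap(cam,name=None):
    im=robot.capture(cam)
    if name: cv2.imwrite("pics/"+name,cv2.cvtColor(im,cv2.COLOR_RGB2BGR))
    return im
E
python3 - <<'E'
from h import *
np.set_printoptions(precision=4,suppress=True)
for c in("top","side"):
    snap(c,c+"0.png"); print(robot.camera_info(c))
Z=dict(charger=.036,dial_axis=.044,stud_top=.07,slide_top=.048,pocket_1=.014,cell_a=.03,mat=.004)
for t in Z:
    for d in robot.look_for("top",t)[:4]: print(t,d["centre"],round(d["score"],2),at("top",d["centre"],Z[t]))
print(robot.observe())
E
```

```text
{'fx': 398.6602260075283, 'fy': 398.6602260075283, 'cx': 259.76919413313345, 'cy': 196.69663022985145, 'position': array([ 0.4605, -0.018 ,  1.3985]), 'rotation': array([[ 0.0223, -0.9966,  0.0799],
       [-0.9997, -0.0216,  0.0095],
       [-0.0078, -0.0801, -0.9968]])}
{'fx': 346.5378296630448, 'fy': 346.5378296630448, 'cx': 252.66064058241025, 'cy': 192.91542068644551, 'position': array([ 0.151 , -0.8833,  0.7815]), 'rotation': array([[ 0.8973, -0.2708,  0.3487],
       [-0.441 , -0.5119,  0.7372],
       [-0.0212, -0.8152, -0.5788]])}
charger [212.0, 206.0] 0.95 [0.5342 0.158  0.036 ]
dial_axis [208.4, 207.7] 0.81 [0.5278 0.169  0.044 ]
stud_top [183.8, 215.1] 0.87 [0.5    0.2467 0.07  ]
slide_top [292.3, 146.8] 0.17 [ 0.7429 -0.1128  0.048 ]
pocket_1 [212.9, 207.5] 0.6 [0.5303 0.1575 0.014 ]
cell_a [298.5, 183.2] 0.5 [ 0.6198 -0.1375  0.03  ]
cell_a [312.6, 254.6] 0.48 [ 0.3766 -0.1889  0.03  ]
cell_a [306.9, 230.2] 0.45 [ 0.4589 -0.1685  0.03  ]
cell_a [298.6, 206.9] 0.4 [ 0.538 -0.139  0.03 ]
mat [301.8, 219.5] 0.95 [ 0.4957 -0.1531  0.004 ]
{'time': 0.45, 'qpos': array([ 1.1172,  0.1161,  1.4417,  0.    ,  1.584 , -0.0378]), 'dq': array([ 0.0014,  0.0004, -0.002 ,  0.001 , -0.0016,  0.0013]), 'effort': array([  0.0006, -73.0992, -63.2088,  -0.    ,   0.0012,  -0.    ]), 'position': array([0.2727, 0.6175, 0.2312]), 'tool_rot': array([[-0.9148,  0.404 , -0.0001],
       [ 0.404 ,  0.9148, -0.0001],
       [ 0.    , -0.0001, -1.    ]]), 'contact_force': array([-0.2957, -0.4521,  0.1737]), 'wrist_torque': array([ 0.002 , -0.0173, -0.0201]), 'grasp_force': 0.0, 'gripper_width': 0.08523005384585274}
```

View pics/top0.png

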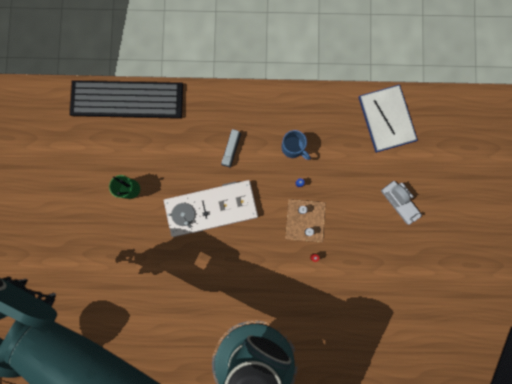

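View pics/side0.png

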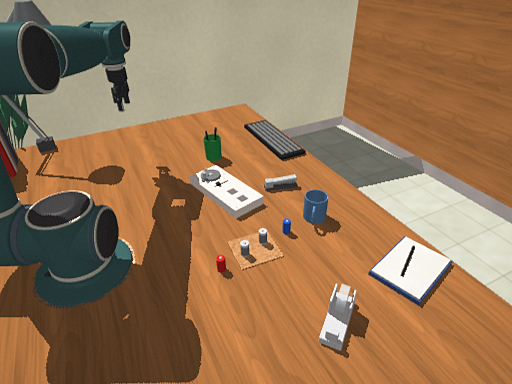

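The top picture shows the charger at about (211,207) with its dial at (183,215), slide at (206,209), and pockets at (224,204) and (240,201). The grey cells are at (303,210) and (310,232). The red (315,257) and blue (300,183) ones are decoys. Next I'll fit the charger outline and view an enlarged crop.

```bash
python3 - <<'E'
from h import *
np.set_printoptions(precision=4,suppress=True)
im=cv2.imread("pics/top0.png")
cv2.imwrite("pics/crop0.png",cv2.resize(im[170:245,155:335],None,fx=4.4,fy=4.4,interpolation=cv2.INTER_CUBIC))
s=cv2.imread("pics/side0.png");cv2.imwrite("pics/crop1.png",cv2.resize(s[155:275,185:305],None,fx=4.9,fy=4.9,interpolation=cv2.INTER_CUBIC))
hsv=cv2.cvtColor(im,cv2.COLOR_BGR2HSV)
m=((hsv[...,1]<50)&(hsv[...,2]>60)).astype(np.uint8)
m[:170]=0;m[245:]=0;m[:,:155]=0;m[:,270:]=0
m=cv2.morphologyEx(m,cv2.MORPH_CLOSE,np.ones((9,9)))
cs=max(cv2.findContours(m,0,2)[0],key=cv2.contourArea)
W=np.array([at("top",p[0],.036)[:2] for p in cs],np.float32)
r=cv2.minAreaRect(W);print(r);print(cv2.boxPoints(r))
E
```

```text
((0.5286792516708374, 0.16377457976341248), (0.13654069602489471, 0.303897887468338), 14.749149322509766)
[[ 0.424   0.2933]
 [ 0.5013 -0.0005]
 [ 0.6334  0.0342]
 [ 0.556   0.3281]]
```

View pics/crop0.png

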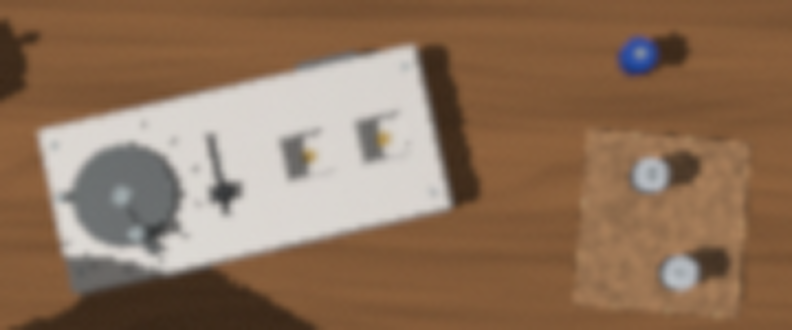

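View pics/crop1.png

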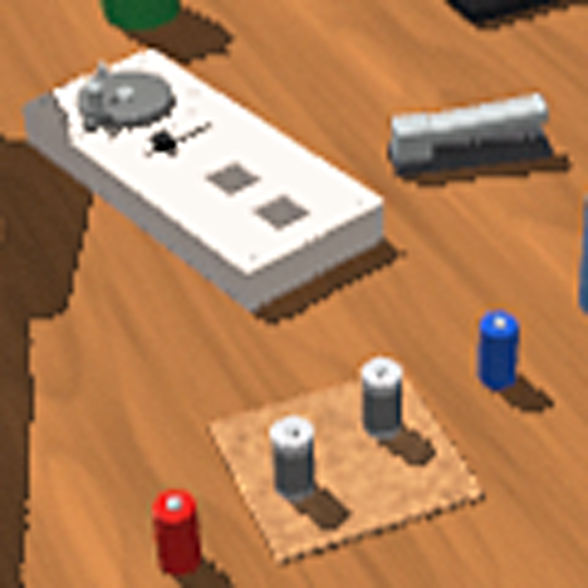

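The crop shows the dial centre at crop (124,195), a probable stud at (135,233), and the slide at (224,193). The side crop shows charger top corners at (150,50), (383,203) and (250,273). I'll fit the charger pose to both views and overlay the model.

```bash
cat >> h.py <<'E'
def CH(c,p):
    x,y,a=c;ca,sa=np.cos(a),np.sin(a);return np.array([x+ca*p[0]-sa*p[1],y+sa*p[0]+ca*p[1],p[2]])
E
python3 - <<'E'
from h import *
from scipy.optimize import least_squares
np.set_printoptions(precision=4,suppress=True)
T=lambda u,v:(155+u/4.4-.4,170+v/4.4-.4)
S=lambda u,v:(185+u/4.9-.4,155+v/4.9-.4)
obs=[("top",T(40,130),(.065,.15,.036)),("top",T(415,45),(.065,-.15,.036)),("top",T(450,208),(-.065,-.15,.036)),("top",T(78,292),(-.065,.15,.036)),
("top",T(125,195),(0,.095,.044)),
("side",S(150,50),(.065,.15,.036)),("side",S(383,203),(.065,-.15,.036)),("side",S(250,273),(-.065,-.15,.036))]
f=lambda c:np.concatenate([proj(k,CH(c,p))-px for k,px,p in obs])
r=least_squares(f,[.528,.163,.25],loss="soft_l1");c=r.x;print(c);print(f(c).reshape(-1,2))
np.save("c.npy",c)
B={k:cv2.imread(f"pics/crop{i}.png") for i,k in enumerate(("top","side"))}
def dot(P,col,k,n=2):
    q=proj(k,P);o,s=(((155,170),4.4) if k=="top" else ((185,155),4.9))
    cv2.circle(B[k],tuple(int(round((q[i]-o[i]+.4)*s)) for i in(0,1)),n,col,-1)
for k in B:
    for y in(-.05,-.11):
        for a in(-.016,.016):
            for b in(-.016,.016): dot(CH(c,(a,y+b,.036)),(0,0,255),k)
    dot(CH(c,(0,.095,.044)),(0,255,0),k); dot(CH(c,(-.015,.02,.048)),(0,255,255),k)
    for th in np.arange(0,4.6,.25):
        dot(CH(c,(-.034*np.sin(th),.095+.034*np.cos(th),.07)),(255,0,255) if th else (255,0,0),k,2)
v=B["top"][:,:400]
s=B["side"][:300,:400]
cv2.imwrite("pics/ov.png",np.vstack([cv2.resize(v[100:300,:],(640,320)),cv2.resize(s[30:200,:300],(485,275))if 0 else cv2.copyMakeBorder(cv2.resize(s[30:200,:300],(485,275)),0,0,0,155,0)]))
for u in[(.303*1000,210),(310,232)]: pass
# cells: bright top discs
im=cv2.imread("pics/top0.png");g=cv2.cvtColor(im,cv2.COLOR_BGR2HSV)
for nm,b in(("A",(310,232)),("B",(303,210))):
    u,w=b;p=g[w-7:w+8,u-7:u+8];m=((p[...,1]<60)&(p[...,2]>130));ys,xs=np.nonzero(m)
    q=(u-7+xs.mean(),w-7+ys.mean());print(nm,m.sum(),q,at("top",q,.052))
for d in robot.look_for("side","cell_a")[:5]:print(d)
E
```

```text
[0.5273 0.1628 0.2471]
[[ 0.1565  0.1577]
 [ 0.1299  0.0447]
 [ 0.5793 -0.145 ]
 [-0.7077  0.4275]
 [-0.0508  0.1827]
 [ 0.6051 -0.2024]
 [ 0.4256 -0.5002]
 [-0.32   -0.1498]]
A 53 (np.float64(308.9622641509434), np.float64(231.60377358490567)) [ 0.4544 -0.173   0.052 ]
B 55 (np.float64(302.43636363636364), np.float64(209.3272727272727)) [ 0.5288 -0.1501  0.052 ]
{'centre': [265.4, 232.5], 'score': 0.67}
{'centre': [285.5, 228.0], 'score': 0.67}
{'centre': [219.2, 264.8], 'score': 0.48}
```

View pics/ov.png

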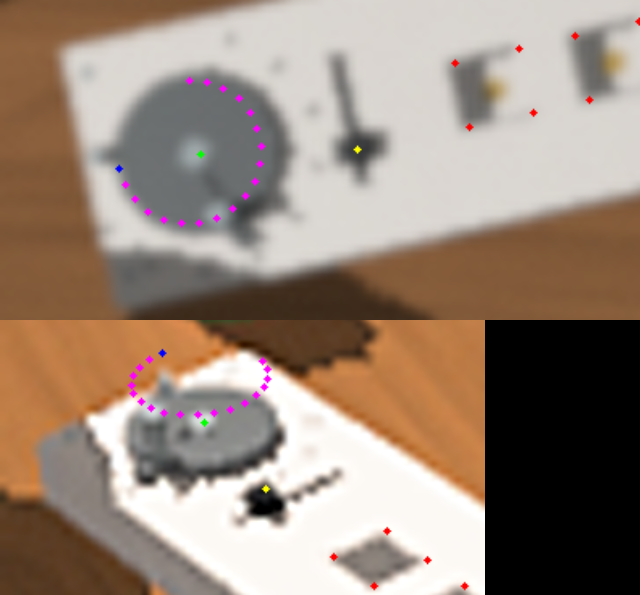

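The overlay fits well on pockets, slide and axis. The stud is at dial angle ≈1.72. The steel post is just clockwise of zero, at overlay (105,155). I'll grip the stud lightly with the closing axis tangential and follow the arc.

```bash
cat >> h.py <<'E'
c=np.load("c.npy")
def go(P,a=None,rel=None):
    """print turn (az units) then shift in tool axes after the turn, in row units"""
    o=robot.observe();R=np.array(o["tool_rot"]);a0=np.arctan2(R[1,0],R[0,0])
    if a is None:a=a0
    da=(a-a0+np.pi)%(2*np.pi)-np.pi
    d=np.array(P)-o["position"];s=[d[0]*np.cos(a)+d[1]*np.sin(a),d[0]*np.sin(a)-d[1]*np.cos(a),-d[2]]
    tilt=R[:,2]
    print("turn az",round(-da/np.pi,4),"shift u",np.round(np.array(s)/.25,4),"t",round(o["time"],2),"pos",np.round(o["position"],4),"a",round(a0,4),"zaxis",np.round(tilt,4),"F",np.round(o["contact_force"],1),"w",round(o["gripper_width"],4),"g",round(o["grasp_force"],1))
def studp(th,z): return CH(c,(-.034*np.sin(th),.095+.034*np.cos(th),z))
A0=np.pi/2+c[2]
E
python3 -c "
from h import *
go(studp(1.72,.10),A0+1.72)"
```

```text
turn az -0.2585 shift u [-0.158  -1.6951  0.5251] t 0.5 pos [0.2727 0.6175 0.2313] a 2.7258 zaxis [-0.e+00 -1.e-04 -1.e+00] F [ 0.2 -0.4 -0.2] w 0.0853 g 0.0
```

```bash
python3 -m inch '[[0,0,0,0,0,-0.043,0.4],[0,0,0,0,0,-0.043,0.4],[0,0,0,0,0,-0.043,0.4],[0,0,0,0,0,-0.043,0.4],[0,0,0,0,0,-0.043,0.4],[0,0,0,0,0,-0.043,0.4]]' 20
python3 -m inch '[[-0.014,-0.155,0.04,0,0,0,0.4],[-0.014,-0.155,0.04,0,0,0,0.4],[-0.014,-0.155,0.04,0,0,0,0.4],[-0.014,-0.155,0.04,0,0,0,0.4],[-0.014,-0.155,0.04,0,0,0,0.4],[-0.014,-0.155,0.04,0,0,0,0.4],[-0.014,-0.155,0.04,0,0,0,0.4],[-0.014,-0.155,0.04,0,0,0,0.4],[-0.014,-0.155,0.04,0,0,0,0.4],[-0.014,-0.155,0.04,0,0,0,0.4],[-0.014,-0.145,0.04,0,0,0,0.4],[0,0,0,0,0,0,0.4]]'
python3 -c "
from h import *
go(studp(1.72,.05),A0+1.72)"
```

```text
time: 1.1
position: [0.2727, 0.6175, 0.2314]
tool_rot: [[-0.921, -0.39, 0.0], [-0.39, 0.921, 0.0], [-0.0, 0.0, -1.0]]
contact_force: [0.4, -0.1, 0.4]
gripper_width: 0.0342
grasp_force: 0.0
time: 2.3
position: [0.4721, 0.2379, 0.1201]
tool_rot: [[-0.924, -0.382, -0.001], [-0.382, 0.924, -0.001], [0.001, -0.001, -1.0]]
contact_force: [0.1, 0.1, 0.2]
gripper_width: 0.0339
grasp_force: 0.0
turn az -0.0015 shift u [-0.0081  0.0132  0.2802] t 2.3 pos [0.4721 0.2379 0.1201] a -2.7501 zaxis [-0.001  -0.0013 -1.    ] F [0.1 0.1 0.2] w 0.0339 g 0.0
```

```bash
python3 -m inch '[[-0.008,0.013,0.06,0,0,0,0.4],[0,0,0.06,0,0,0,0.4],[0,0,0.06,0,0,0,0.4],[0,0,0.06,0,0,0,0.4],[0,0,0.03,0,0,0,0.4],[0,0,0,0,0,0,0.4],[0,0,0,0,0,0,0.2],[0,0,0,0,0,0,0],[0,0,0,0,0,0,0],[0,0,0,0,0,0,0]]' 20
python3 -c "
from h import *
go(studp(1.72,.05),A0+1.72)
p=robot.observe()['position'][:2]-CH(c,(0,.095,0))[:2]
print('th',np.arctan2(p[1],p[0])-A0,np.linalg.norm(p))"
```

```text
time: 3.3
position: [0.472, 0.2449, 0.0544]
tool_rot: [[-0.923, -0.384, 0.001], [-0.384, 0.923, 0.0], [-0.001, -0.0, -1.0]]
contact_force: [-2.2, -3.1, 3.7]
gripper_width: 0.0108
grasp_force: 19.9
turn az -0.0005 shift u [ 0.0021 -0.0126  0.0174] t 3.3 pos [0.472  0.2449 0.0544] a -2.747 zaxis [ 7.e-04  2.e-04 -1.e+00] F [-2.2 -3.1  3.7] w 0.0108 g 19.9
th -4.657321863655152 0.03362485121788367
```

```bash
python3 -m inch '[[-0.001,0.017,0,0,0,0.04,0],[-0.001,0.017,0,0,0,0.04,0],[-0.001,0.017,0,0,0,0.04,0],[-0.001,0.017,0,0,0,0.04,0],[-0.001,0.017,0,0,0,0.04,0],[-0.001,0.017,0,0,0,0.04,0],[-0.001,0.017,0,0,0,0.04,0],[-0.001,0.017,0,0,0,0.04,0],[-0.001,0.017,0,0,0,0.04,0],[-0.001,0.017,0,0,0,0.04,0],[-0.001,0.017,0,0,0,0.04,0],[0,0,0,0,0,0,0]]' 20
cat >> h.py <<'E'
def dial():
    p=robot.observe()['position'][:2]-CH(c,(0,.095,0))[:2]
    print('th',(np.arctan2(p[1],p[0])-A0+np.pi)%(2*np.pi)-np.pi,np.linalg.norm(p))
E
python3 -c "
from h import *
go(studp(0,.05),A0);dial()"
```

```text
time: 4.5
position: [0.486, 0.2849, 0.0542]
tool_rot: [[-0.546, 0.838, 0.003], [0.838, 0.546, -0.003], [-0.004, 0.001, -1.0]]
contact_force: [11.2, -16.0, -0.8]
gripper_width: 0.0105
grasp_force: 19.7
turn az 0.1053 shift u [0.002  0.0408 0.0168] t 4.5 pos [0.486  0.2849 0.0542] a 2.1487 zaxis [ 0.0032 -0.0027 -1.    ] F [ 11.2 -16.   -0.8] w 0.0105 g 19.7
th 0.2958056599502843 0.03501781375636999
```

```bash
python3 -m inch '[[-0.006,0.014,0,0,0,0.035,0],[-0.003,0.014,0,0,0,0.035,0],[-0.002,0.012,0,0,0,0.035,0],[0,0,0,0,0,0,0],[0,0,0,0,0,0,0]]'
python3 -c "
from h import *
go(studp(0,.05),A0);dial()"
```

```text
time: 5.0
position: [0.4945, 0.2878, 0.0542]
tool_rot: [[-0.25, 0.968, -0.0], [0.968, 0.25, -0.001], [-0.001, -0.001, -1.0]]
contact_force: [-3.0, -9.1, 4.4]
gripper_width: 0.0106
grasp_force: 20.2
turn az 0.0019 shift u [-0.0011  0.005   0.0166] t 5.0 pos [0.4945 0.2878 0.0542] a 1.8238 zaxis [-2.0e-04 -1.3e-03 -1.0e+00] F [-3.  -9.1  4.4] w 0.0106 g 20.2
th 0.03650284357101219 0.034297196947858495
```

Push on in small steps until the stop force shows.

```bash
python3 -m inch '[[-0.003,0.006,0,0,0,0,0],[0,0.006,0,0,0,0,0],[0,0,0,0,0,0,0],[0,0,0,0,0,0,0]]'
python3 -c "
from h import *
dial()"
python3 -m inch '[[-0.001,0.006,0,0,0,0,0],[0,0,0,0,0,0,0],[0,0,0,0,0,0,0]]'
python3 -c "
from h import *
dial()"
```

```text
time: 5.4
position: [0.4953, 0.2879, 0.0539]
tool_rot: [[-0.251, 0.968, -0.006], [0.968, 0.251, -0.002], [-0.0, -0.006, -1.0]]
contact_force: [-26.2, -10.3, 15.5]
gripper_width: 0.0111
grasp_force: 22.0
th 0.013903124757693064 0.03417690301059401
time: 5.7
position: [0.4956, 0.288, 0.0537]
tool_rot: [[-0.251, 0.968, -0.008], [0.968, 0.251, -0.002], [-0.0, -0.009, -1.0]]
contact_force: [-36.4, -10.7, 21.3]
gripper_width: 0.0106
grasp_force: 23.3
th 0.003083512422163537 0.034188329873594464
```

```bash
python3 -m inch '[[0,0,0,0,0,0,0.3],[0,0,0,0,0,0,0.3],[0,0,0,0,0,0,0.3],[0,-0.014,0,0,0,0,0.3],[0,0,-0.1,0,0,0,0.4],[0,0,-0.15,0,0,0,0.5],[0,0,-0.15,0,0,0,0.5],[0,0,0,0,0,0,0.5]]'
python3 -c "
from h import *
go(at('top',(308.96,231.6),.053)+[0,0,.08],A0)"
```

```text
time: 6.5
position: [0.4972, 0.2886, 0.1595]
tool_rot: [[-0.251, 0.968, 0.007], [0.968, 0.251, 0.004], [0.002, 0.007, -1.0]]
contact_force: [0.2, -0.4, 0.3]
gripper_width: 0.0426
grasp_force: 0.0
turn az 0.002 shift u [-1.7482 -0.6176  0.1059] t 6.5 pos [0.4972 0.2886 0.1595] a 1.8241 zaxis [ 0.0067  0.0036 -1.    ] F [ 0.2 -0.4  0.3] w 0.0426 g 0.0
```

```bash
python3 -m inch '[[-0.146,-0.051,0,0,0,0,0.6],[-0.146,-0.051,0,0,0,0,0.6],[-0.146,-0.051,0,0,0,0,0.6],[-0.146,-0.051,0,0,0,0,0.6],[-0.146,-0.051,0,0,0,0,0.6],[-0.146,-0.051,0,0,0,0,0.6],[-0.146,-0.051,0,0,0,0,0.6],[-0.146,-0.051,0,0,0,0,0.6],[-0.146,-0.051,0,0,0,0,0.6],[-0.146,-0.051,0,0,0,0,0.6],[-0.146,-0.051,0,0,0,0,0.6],[-0.14,-0.05,0,0,0,0,0.6]]'
python3 - <<'E'
from h import *
np.set_printoptions(precision=4,suppress=True)
im=snap("top","top1.png");s=snap("side","side1.png")
go(np.r_[at('top',(308.96,231.6),.053)[:2],.13],A0)
def fit(z):
    return
# triangulate cell tops: side nub pixels from initial side crop (297,431)/(381,371) in crop1 coords
for nm,t,sd in(("A",(308.96,231.6),(291,430)),("B",(302.44,209.33),(381,369))):
    q=(185+sd[0]/4.9-.4,155+sd[1]/4.9-.4)
    print(nm,"top",at("top",t,.052),"side",at("side",q,.053))
a=im[190:245,160:260];b=s[155:225,185:275]
B=lambda x,f:cv2.cvtColor(cv2.resize(x,None,fx=f,fy=f,interpolation=cv2.INTER_CUBIC),cv2.COLOR_RGB2BGR)
a=B(a,4);b=B(b,4);h=max(a.shape[0],b.shape[0])
cv2.imwrite("pics/dial1.png",np.hstack([cv2.copyMakeBorder(k,0,h-k.shape[0],0,0,0) for k in(a,b)]))
E
```

```text
time: 7.7
position: [0.4566, -0.1747, 0.1534]
tool_rot: [[-0.25, 0.968, 0.0], [0.968, 0.25, -0.0], [-0.0, 0.0, -1.0]]
contact_force: [1.7, 0.8, -0.4]
gripper_width: 0.0508
grasp_force: 0.0
turn az 0.0009 shift u [ 0.0149 -0.0045  0.0928] t 7.8 pos [ 0.4564 -0.1762  0.1532] a 1.8206 zaxis [-0.0006 -0.0005 -1.    ] F [-0.2  0.3  0.6] w 0.0513 g 0.0
A top [ 0.4544 -0.173   0.052 ] side [ 0.4526 -0.1751  0.053 ]
B top [ 0.5288 -0.1501  0.052 ] side [ 0.528  -0.1506  0.053 ]
```

View pics/dial1.png

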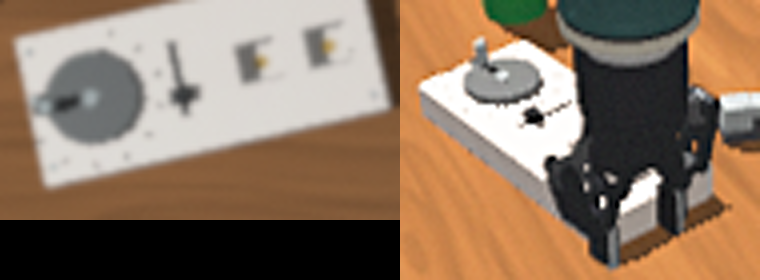

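The dial is at zero, with the stud at (45,103) beside the post. Next is cell A.

```bash
python3 -m inch '[[0.012,-0.007,0.09,0,0,0,0.6],[0,0,0.1,0,0,0,0.6],[0,0,0.1,0,0,0,0.6],[0,0,0.1,0,0,0,0.6],[0,0,0.07,0,0,0,0.6],[0,0,0.03,0,0,0,0.6],[0,0,0,0,0,0,0.2],[0,0,0,0,0,0,0.2],[0,0,0,0,0,0,0.2],[0,0,0,0,0,0,0.2]]' 40
python3 -c "
from h import *
go(CH(c,(0,-.11,.12)),A0)"
```

```text
time: 8.8
position: [0.4551, -0.1707, 0.0321]
tool_rot: [[-0.251, 0.968, 0.001], [0.968, 0.251, -0.0], [-0.001, 0.001, -1.0]]
contact_force: [0.7, -0.0, -1.1]
gripper_width: 0.0246
grasp_force: 38.8
turn az 0.002 shift u [ 0.7829  0.6065 -0.3517] t 8.8 pos [ 0.4551 -0.1707  0.0321] a 1.8242 zaxis [ 1.1e-03 -5.0e-04 -1.0e+00] F [ 0.7 -0.  -1.1] w 0.0246 g 38.8
```

```bash
python3 -m inch '[[0,0,-0.1,0,0,0,0.2],[0,0,-0.13,0,0,0,0.2],[0,0,-0.12,0,0,0,0.2],[0.11,0.087,0,0,0,0,0.2],[0.11,0.087,0,0,0,0,0.2],[0.11,0.087,0,0,0,0,0.2],[0.11,0.087,0,0,0,0,0.2],[0.11,0.087,0,0,0,0,0.2],[0.11,0.087,0,0,0,0,0.2],[0.11,0.085,0,0,0,0,0.2],[0,0,0,0,0,0,0.2],[0,0,0,0,0,0,0.2]]' 40
python3 - <<'E'
from h import *
im=snap("top");s=snap("side")
go(CH(c,(0,-.11,.12)),A0)
o=robot.observe();P=o["position"]
print(proj("top",P),proj("side",P),"want", proj("side",CH(c,(0,-.11,.036))))
q=proj("side",P).astype(int)
a=s[q[1]-45:q[1]+45,q[0]-50:q[0]+50];a=cv2.cvtColor(a,cv2.COLOR_RGB2BGR)
q2=proj("top",P).astype(int);b=cv2.cvtColor(im[q2[1]-30:q2[1]+30,q2[0]-30:q2[0]+30],cv2.COLOR_RGB2BGR)
a=cv2.resize(a,None,fx=5,fy=5,interpolation=cv2.INTER_CUBIC);print("origin",q-[50,45])
np.save("s.npy",s)
cv2.imwrite("pics/hold.png",a)
E
```

```text
time: 10.0
position: [0.5534, 0.0542, 0.1189]
tool_rot: [[-0.252, 0.968, -0.0], [0.968, 0.252, -0.0], [-0.0, -0.0, -1.0]]
contact_force: [-0.0, -0.1, -0.8]
gripper_width: 0.0251
grasp_force: 39.2
turn az 0.0019 shift u [ 0.0106  0.0069 -0.0041] t 10.1 pos [0.5532 0.0531 0.119 ] a 1.8238 zaxis [ 2.e-04 -2.e-04 -1.e+00] F [-0.7 -0.5 -0.7] w 0.0251 g 39.2
[241.42085966 199.37376407] [241.78319686 179.14896683] want [242.59183876 197.73859766]
origin [191 134]
```

View pics/hold.png

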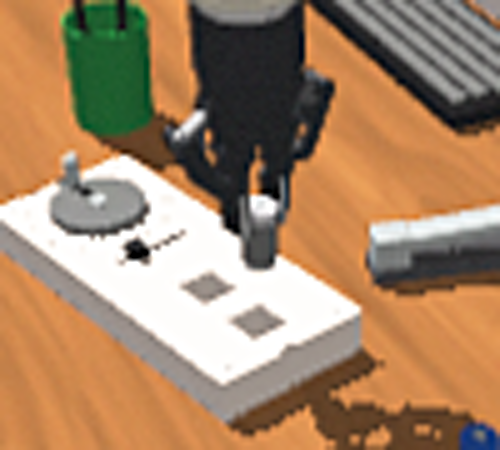

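The picture shows the cell held upright: bottom centre about (261,261), top about (262,205) in the crop.

```bash
python3 - <<'E'
from h import *
P=robot.observe()["position"];R=np.array(robot.observe()["tool_rot"])
s=np.load("s.npy")
for nm,u,v,z in(("bot",261,261,P[2]-.028),("top",262,206,P[2]+.020)):
    W=at("side",(191+u/5-.4,134+v/5-.4),z);print(nm,W,"tool off mm",(R.T@(W-P))*1000)
    print("model pred crop px",(proj("side",P+[0,0,z-P[2]])-[191,134]+.4)*5)
E
```

```text
bot [0.55528878 0.05172872 0.09097547] tool off mm [-1.88451386  1.69190494 28.00061402]
model pred crop px [257.46663425 260.80057966]
top [0.55628801 0.04793891 0.13897547] tool off mm [ -5.81531949   1.71536049 -19.99844194]
model pred crop px [254.78278632 203.58805723]
```

```bash
python3 -m inch '[[0.02,0.007,0,0,0,0,0.2],[0,0,0,0,0,0,0.2],[0,0,0.06,0,0,0,0.2],[0,0,0.06,0,0,0,0.2],[0,0,0.05,0,0,0,0.2],[0,0,0.04,0,0,0,0.2],[0,0,0.03,0,0,0,0.2],[0,0,0,0,0,0,0.2],[0,0,0,0,0,0,0.2]]' 
python3 -c "
from h import *
go(CH(c,(0,-.11,.042)),A0)"
```

```text
time: 11.0
position: [0.5539, 0.0591, 0.059]
tool_rot: [[-0.251, 0.968, 0.0], [0.968, 0.251, 0.0], [-0.0, 0.0, -1.0]]
contact_force: [0.2, -0.6, -0.8]
gripper_width: 0.0249
grasp_force: 39.2
turn az 0.002 shift u [-0.0116 -0.0018  0.0679] t 11.0 pos [0.5539 0.0591 0.059 ] a 1.8242 zaxis [ 2.e-04  0.e+00 -1.e+00] F [ 0.2 -0.6 -0.8] w 0.0249 g 39.2
```

```bash
python3 -m inch '[[0,0,0.02,0,0,0,0.2],[0,0,0.02,0,0,0,0.2],[0,0,0.015,0,0,0,0.2],[0,0,0.01,0,0,0,0.2],[0,0,0,0,0,0,0.2],[0,0,0,0,0,0,0.2]]' 
python3 -c "
from h import *
go(CH(c,(0,-.11,.042)),A0)"
```

```text
time: 11.6
position: [0.5538, 0.0591, 0.0426]
tool_rot: [[-0.251, 0.968, -0.0], [0.968, 0.251, -0.0], [-0.0, -0.0, -1.0]]
contact_force: [-0.0, -0.3, -1.2]
gripper_width: 0.0247
grasp_force: 39.1
turn az 0.002 shift u [-0.0118 -0.0013  0.0024] t 11.6 pos [0.5538 0.0591 0.0426] a 1.8242 zaxis [-0. -0. -1.] F [-0.  -0.3 -1.2] w 0.0247 g 39.1
```

```bash
python3 -m inch '[[0,0,0.002,0,0,0,0.2],[0,0,0,0,0,0,0.35],[0,0,0,0,0,0,0.5],[0,0,0,0,0,0,0.5],[0,0,-0.1,0,0,0,0.5],[0,0,-0.15,0,0,0,0.6],[0,0,-0.15,0,0,0,0.6],[0,0,0,0,0,0,0.6]]' 
python3 -c "
from h import *
go((.5285,-.1503,.14),A0)"
```

```text
time: 12.4
position: [0.5557, 0.0592, 0.1477]
tool_rot: [[-0.251, 0.968, 0.007], [0.968, 0.251, 0.0], [-0.001, 0.007, -1.0]]
contact_force: [0.7, 1.2, -0.6]
gripper_width: 0.0515
grasp_force: 0.0
turn az 0.002 shift u [-0.7858 -0.3106  0.0309] t 12.4 pos [0.5557 0.0592 0.1477] a 1.8242 zaxis [ 7.5e-03  5.0e-04 -1.0e+00] F [ 0.7  1.2 -0.6] w 0.0515 g 0.0
```

```bash
python3 -m inch '[[-0.12,-0.048,0,0,0,0,0.6],[-0.12,-0.048,0,0,0,0,0.6],[-0.12,-0.048,0,0,0,0,0.6],[-0.12,-0.048,0,0,0,0,0.6],[-0.12,-0.048,0,0,0,0,0.6],[-0.1,-0.035,0,0,0,0,0.6],[-0.08,-0.03,0,0,0,0,0.6],[0,0,0,0,0,0,0.6],[0,0,0,0,0,0,0.6],[0,0,0,0,0,0,0.6]]' 
python3 - <<'E'
from h import *
snap("side","side2.png");im=snap("top")
go((.5285,-.1503,.031),A0)
s=cv2.imread("pics/side2.png")
cv2.imwrite("pics/seat1.png",cv2.resize(s[150:270,185:305],None,fx=4.9,fy=4.9,interpolation=cv2.INTER_CUBIC))
E
```

```text
time: 13.4
position: [0.5289, -0.1482, 0.1418]
tool_rot: [[-0.251, 0.968, -0.0], [0.968, 0.251, 0.0], [0.0, -0.0, -1.0]]
contact_force: [-0.6, 0.7, 0.3]
gripper_width: 0.051
grasp_force: 0.0
turn az 0.0023 shift u [-0.0082 -0.0041  0.444 ] t 13.5 pos [ 0.529  -0.1481  0.142 ] a 1.8251 zaxis [ 0.e+00  1.e-04 -1.e+00] F [-1.  0. -0.] w 0.051 g 0.0
```

View pics/seat1.png

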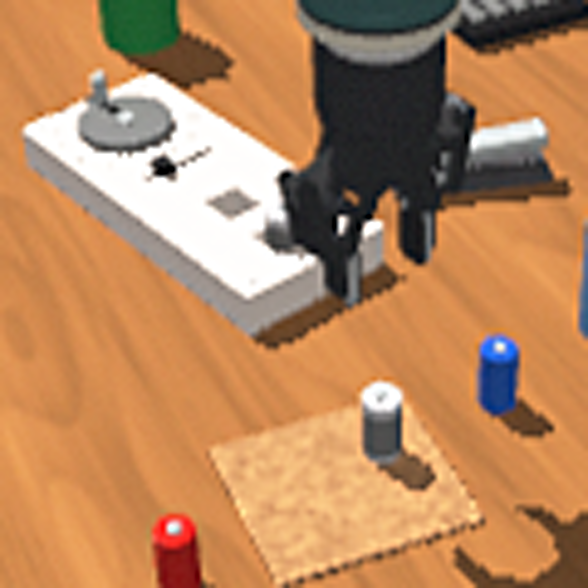

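Cell A stands in pocket 2, partly hidden behind the fingers at (280,230), and the dial is still at zero. Next is cell B.

```bash
python3 -m inch '[[-0.01,-0.004,0.05,0,0,0,0.6],[0,0,0.1,0,0,0,0.6],[0,0,0.1,0,0,0,0.6],[0,0,0.1,0,0,0,0.6],[0,0,0.06,0,0,0,0.6],[0,0,0.034,0,0,0,0.6],[0,0,0,0,0,0,0.6],[0,0,0,0,0,0,0.2],[0,0,0,0,0,0,0.2],[0,0,0,0,0,0,0.2],[0,0,0,0,0,0,0.2]]' 40
python3 -c "
from h import *
go((.5285,-.1503,.031),A0)
go(CH(c,(0,-.05,.12)),A0)"
```

```text
time: 14.6
position: [0.5291, -0.1517, 0.0322]
tool_rot: [[-0.251, 0.968, 0.002], [0.968, 0.251, -0.001], [-0.001, 0.001, -1.0]]
contact_force: [-1.2, -0.3, 6.6]
gripper_width: 0.0241
grasp_force: 39.2
turn az 0.002 shift u [ 0.0061 -0.001   0.0048] t 14.6 pos [ 0.5291 -0.1517  0.0322] a 1.8241 zaxis [ 1.7e-03 -6.0e-04 -1.0e+00] F [-1.2 -0.3  6.6] w 0.0241 g 39.2
turn az 0.002 shift u [ 1.0216  0.3007 -0.3512] t 14.6 pos [ 0.5291 -0.1517  0.0322] a 1.8241 zaxis [ 1.7e-03 -6.0e-04 -1.0e+00] F [-1.2 -0.3  6.6] w 0.0241 g 39.2
```

```bash
python3 -m inch '[[0,0,-0.1,0,0,0,0.2],[0,0,-0.13,0,0,0,0.2],[0,0,-0.13,0,0,0,0.2],[0.14,0.043,0,0,0,0,0.2],[0.14,0.043,0,0,0,0,0.2],[0.14,0.043,0,0,0,0,0.2],[0.14,0.043,0,0,0,0,0.2],[0.14,0.043,0,0,0,0,0.2],[0.14,0.043,0,0,0,0,0.2],[0.12,0.04,0,0,0,0,0.2],[0.06,0,0,0,0,0,0.2],[0,0,0,0,0,0,0.2]]' 40
python3 -m inch '[[0,0,0,0,0,0,0.2]]'
python3 - <<'E'
from h import *
snap("side","side3.png");s=cv2.imread("pics/side3.png")
go(CH(c,(0,-.05,.12)),A0)
P=robot.observe()["position"]
q=proj("side",P).astype(int)-[50,45];print(q)
cv2.imwrite("pics/hold2.png",cv2.resize(s[q[1]:q[1]+90,q[0]:q[0]+100],None,fx=5,fy=5,interpolation=cv2.INTER_CUBIC))
for z,n in((-.028,"bot"),(.02,"top")): print(n,(proj("side",P+[0,0,z])-q+.4)*5)
d=np.array(robot.observe()["tool_rot"])[:,0]*.003
print("3mm tool x:",(proj("side",P+d)-proj("side",P))*5)
E
```

```text
time: 15.8
position: [0.5363, 0.1153, 0.1211]
tool_rot: [[-0.253, 0.968, -0.0], [0.968, 0.253, 0.0], [0.0, -0.0, -1.0]]
contact_force: [0.1, -0.7, -0.2]
gripper_width: 0.0246
grasp_force: 39.4
time: 15.9
position: [0.5366, 0.1136, 0.1212]
tool_rot: [[-0.251, 0.968, 0.0], [0.968, 0.251, -0.0], [-0.0, 0.0, -1.0]]
contact_force: [-1.1, -0.1, -0.8]
gripper_width: 0.0247
grasp_force: 39.4
turn az 0.0019 shift u [0.0016 0.0121 0.0045] t 15.95 pos [0.5367 0.1132 0.1211] a 1.8237 zaxis [ 1.e-04 -3.e-04 -1.e+00] F [-0.1 -0.2 -0.2] w 0.0248 g 39.4
[180 126]
bot [257.56369465 263.5203101 ]
top [253.73018524 207.19279947]
3mm tool x: [-2.53742934 -1.61538886]
```

View pics/hold2.png

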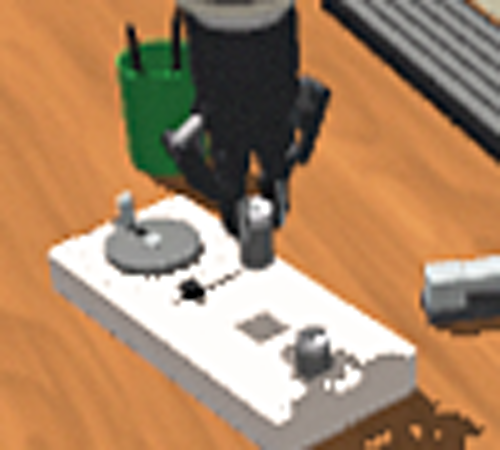

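Cell A is seated in pocket 2 at (312,350), and cell B is held upright over pocket 1. I'll lower B.

```bash
python3 -m inch '[[-0.004,0.012,0,0,0,0,0.2],[0,0,0,0,0,0,0.2],[0,0,0.06,0,0,0,0.2],[0,0,0.06,0,0,0,0.2],[0,0,0.06,0,0,0,0.2],[0,0,0.04,0,0,0,0.2],[0,0,0.025,0,0,0,0.2],[0,0,0,0,0,0,0.2],[0,0,0,0,0,0,0.2]]' 
python3 -c "
from h import *
go(CH(c,(0,-.05,.042)),A0)"
```

```text
time: 16.85
position: [0.5401, 0.1139, 0.0601]
tool_rot: [[-0.251, 0.968, 0.0], [0.968, 0.251, 0.0], [-0.0, 0.0, -1.0]]
contact_force: [-0.0, 0.1, -0.5]
gripper_width: 0.0244
grasp_force: 39.4
turn az 0.002 shift u [ 0.0022 -0.0016  0.0724] t 16.85 pos [0.5401 0.1139 0.0601] a 1.8242 zaxis [ 3.e-04  1.e-04 -1.e+00] F [-0.   0.1 -0.5] w 0.0244 g 39.4
```

```bash
python3 -m inch '[[-0.002,0,0.02,0,0,0,0.2],[0,0,0.02,0,0,0,0.2],[0,0,0.017,0,0,0,0.2],[0,0,0.011,0,0,0,0.2],[0,0,0,0,0,0,0.2],[0,0,0,0,0,0,0.2]]' 
python3 -c "
from h import *
go(CH(c,(0,-.05,.042)),A0)"
```

```text
time: 17.45
position: [0.54, 0.1133, 0.0428]
tool_rot: [[-0.251, 0.968, -0.0], [0.968, 0.251, -0.0], [-0.0, -0.0, -1.0]]
contact_force: [0.0, 0.7, -0.6]
gripper_width: 0.0246
grasp_force: 39.5
turn az 0.002 shift u [ 0.0043 -0.0009  0.0031] t 17.45 pos [0.54   0.1133 0.0428] a 1.8242 zaxis [-0. -0. -1.] F [ 0.   0.7 -0.6] w 0.0246 g 39.5
```

```bash
python3 -m inch '[[0,0,0.002,0,0,0,0.2],[0,0,0,0,0,0,0.35],[0,0,0,0,0,0,0.5],[0,0,0,0,0,0,0.5],[0,0,-0.1,0,0,0,0.5],[0,0,-0.12,0,0,0,0.5],[0,0,-0.02,0,0,0,0],[0,0,0,0,0,0,0]]' 
python3 -c "
from h import *
go(CH(c,(-.055,.02,.041)),A0)"
```

```text
time: 18.25
position: [0.5405, 0.1134, 0.1033]
tool_rot: [[-0.251, 0.968, 0.002], [0.968, 0.251, 0.0], [-0.0, 0.002, -1.0]]
contact_force: [0.3, 0.4, -0.3]
gripper_width: 0.0142
grasp_force: 0.0
turn az 0.002 shift u [ 0.2843 -0.2228  0.2491] t 18.25 pos [0.5405 0.1134 0.1033] a 1.8242 zaxis [ 2.e-03  3.e-04 -1.e+00] F [ 0.3  0.4 -0.3] w 0.0142 g 0.0
```

```bash
python3 -m inch '[[0.1,-0.08,0,0,0,0,0],[0.1,-0.08,0,0,0,0,0],[0.084,-0.063,0,0,0,0,0],[0,0,0,0,0,0,0],[0,0,0.1,0,0,0,0],[0,0,0.1,0,0,0,0],[0,0,0.045,0,0,0,0],[0,0,0,0,0,0,0],[0,0,0,0,0,0,0]]' 
python3 - <<'E'
from h import *
go(CH(c,(0,.02,.041)),A0)
s=snap("side");o=snap("top")
B=lambda x:cv2.cvtColor(cv2.resize(x,None,fx=4.4,fy=4.4,interpolation=cv2.INTER_CUBIC),cv2.COLOR_RGB2BGR)
cv2.imwrite("pics/pre.png",B(s[150:240,185:290]))
E
```

```text
time: 19.15
position: [0.4686, 0.168, 0.0415]
tool_rot: [[-0.25, 0.968, -0.0], [0.968, 0.25, -0.0], [-0.0, -0.0, -1.0]]
contact_force: [0.1, 0.0, 0.0]
gripper_width: -0.0002
grasp_force: 0.0
turn az 0.0019 shift u [0.0024 0.2227 0.0019] t 19.15 pos [0.4686 0.168  0.0415] a 1.8239 zaxis [-1.e-04 -0.e+00 -1.e+00] F [0.1 0.  0. ] w -0.0002 g 0.0
```

View pics/pre.png

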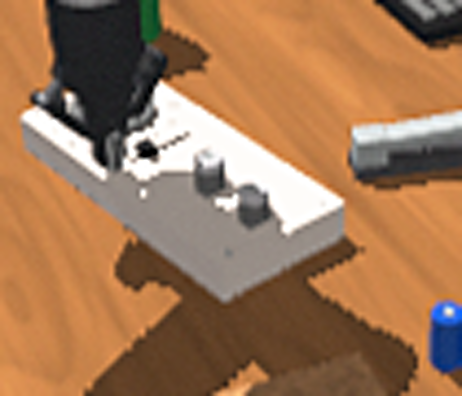

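Both cells stand in their pockets at (208,172) and (251,205). The fingertip is behind the slide, which is at (147,150). Push it home.

```bash
python3 -m inch '[[0,0.03,0,0,0,0,0],[0,0.03,0,0,0,0,0],[0,0.03,0,0,0,0,0],[0,0.03,0,0,0,0,0],[0,0.02,0,0,0,0,0],[0,0.02,0,0,0,0,0],[0,0,0,0,0,0,0],[0,0,0,0,0,0,0]]' 
python3 -c "
from h import *
go(CH(c,(0,.02,.041)),A0)"
python3 -m inch '[[0,0.012,0,0,0,0,0],[0,0.012,0,0,0,0,0],[0,0,0,0,0,0,0]]'
```

```text
time: 20.05
position: [0.5076, 0.1783, 0.0414]
tool_rot: [[-0.251, 0.968, 0.001], [0.968, 0.251, 0.0], [-0.0, 0.001, -1.0]]
contact_force: [1.9, -0.7, 5.1]
gripper_width: -0.0003
grasp_force: 2.4
turn az 0.002 shift u [0.0008 0.0612 0.0016] t 20.05 pos [0.5076 0.1783 0.0414] a 1.8242 zaxis [ 1.e-03  2.e-04 -1.e+00] F [ 1.9 -0.7  5.1] w -0.0003 g 2.4
time: 20.35
position: [0.5133, 0.1797, 0.0414]
tool_rot: [[-0.251, 0.968, 0.001], [0.968, 0.251, 0.0], [-0.0, 0.001, -1.0]]
contact_force: [0.8, -1.0, 5.8]
gripper_width: -0.0001
grasp_force: 2.8
```

```bash
python3 -m inch '[[0,0.012,0,0,0,0,0],[0,0.01,0,0,0,0,0],[0,0,0,0,0,0,0],[0,0,0,0,0,0,0]]'; python3 -m inch '[[0,0.01,0,0,0,0,0],[0,0,0,0,0,0,0],[0,0,0,0,0,0,0]]'
python3 -c "
from h import *
go(CH(c,(0,.02,.041)),A0)"
```

```text
time: 20.75
position: [0.5186, 0.181, 0.0414]
tool_rot: [[-0.251, 0.968, 0.001], [0.968, 0.251, 0.0], [-0.0, 0.001, -1.0]]
contact_force: [1.1, -0.6, 4.2]
gripper_width: -0.0
grasp_force: 2.4
time: 21.05
position: [0.5206, 0.1816, 0.0414]
tool_rot: [[-0.251, 0.968, -0.0], [0.968, 0.251, -0.0], [-0.0, -0.0, -1.0]]
contact_force: [-2.6, -0.6, 7.2]
gripper_width: -0.0004
grasp_force: 3.6
turn az 0.002 shift u [0.0005 0.0074 0.0014] t 21.05 pos [0.5206 0.1816 0.0414] a 1.8242 zaxis [-0.e+00 -1.e-04 -1.e+00] F [-2.6 -0.6  7.2] w -0.0004 g 3.6
```

```bash
for i in 1 ; do python3 -m inch '[[0,0.01,0,0,0,0,0],[0,0,0,0,0,0,0],[0,0,0,0,0,0,0]]'; python3 -m inch '[[0,0.01,0,0,0,0,0],[0,0,0,0,0,0,0],[0,0,0,0,0,0,0]]'; done
```

```text
time: 21.35
position: [0.5227, 0.1822, 0.0413]
tool_rot: [[-0.251, 0.968, -0.001], [0.968, 0.251, -0.0], [-0.0, -0.001, -1.0]]
contact_force: [-6.2, -2.5, 10.3]
gripper_width: 0.0001
grasp_force: 6.4
time: 21.65
position: [0.5232, 0.1823, 0.0412]
tool_rot: [[-0.251, 0.968, -0.006], [0.968, 0.251, -0.002], [-0.0, -0.006, -1.0]]
contact_force: [-26.2, -7.8, 21.6]
gripper_width: -0.0004
grasp_force: 16.7
```

The slide is at its end stop. Back off, lift clear and check.

```bash
python3 -m inch '[[0,-0.05,0,0,0,0,0],[0,-0.05,0,0,0,0,0],[0,0,-0.15,0,0,0,0],[0,0,-0.15,0,0,0,0],[0,-0.18,-0.15,0,0,0,0],[0,-0.18,-0.1,0,0,0,0],[0.15,-0.15,0,0,0,0,0],[0.15,-0.1,0,0,0,0,0],[0.15,0,0,0,0,0,0],[0.15,0,0,0,0,0,0],[0,0,0,0,0,0,0],[0,0,0,0,0,0,0]]'
python3 - <<'E'
from h import *
a=snap("top");s=snap("side");go(CH(c,(0,.02,.041)),A0)
for x in(.015,.0117): print(proj("side",CH(c,(x,.02,.048))),proj("top",CH(c,(x,.02,.048))))
B=lambda x:cv2.cvtColor(cv2.resize(x,None,fx=4,fy=4,interpolation=cv2.INTER_CUBIC),cv2.COLOR_RGB2BGR)
a=B(a[170:245,160:265]);s=B(s[145:230,185:275]);
for img,k,o in((a,"top",(160,170)),(s,"side",(185,145))):
    q=proj(k,CH(c,(.015,.02,.048)));cv2.circle(img,tuple(int((q[i]-o[i]+.4)*4) for i in(0,1)),2,(0,255,255),-1)
h=max(a.shape[0],s.shape[0])
cv2.imwrite("pics/fin.png",np.hstack([cv2.copyMakeBorder(k,0,h-k.shape[0],0,0,0) for k in(a,s)]))
E
```

```text
time: 22.85
position: [0.3255, 0.2842, 0.1719]
tool_rot: [[-0.253, 0.968, -0.001], [0.968, 0.253, -0.001], [-0.0, -0.001, -1.0]]
contact_force: [-0.3, -0.7, -0.1]
gripper_width: 0.0
grasp_force: 0.0
turn az 0.0019 shift u [-0.5841  0.6621  0.5242] t 22.95 pos [0.3262 0.2833 0.1721] a 1.8237 zaxis [-2.e-04 -4.e-04 -1.e+00] F [-0.5 -0.2  0.2] w 0.0001 g 0.0
[224.44914221 179.04637123] [203.37418515 204.82218416]
[223.76552225 179.35833903] [203.57982642 205.76785175]
```

View pics/fin.png

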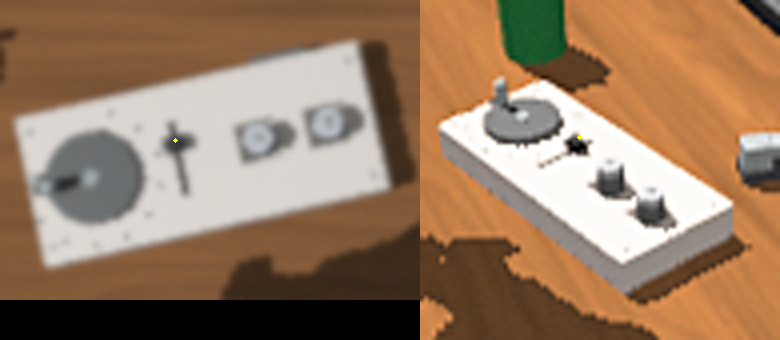

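The final picture shows the dial at zero with the stud at (45,185) by the post. Both cells stand in their pockets at (258,138) and (328,122), and the slide is fully home at (177,140).

```bash
python3 -c "
from workcell import robot
print(robot.job_done())"
```

```text
the job is handed in; nothing more can be done
None
```

I handed the job in after about 23 s of robot time: the dial is at the zero stop, both grey cells stand nub up in the pockets, and the start slide is fully home. I did not touch the bystanders.

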